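Set up the pipe bender

TASK

Set up the pipe bender for the next bend: take the two small roller pins off their hooks on the rack and drop one into the outermost bore at each end of the bender's steel wing, fully home with the roller's underside flat on the wing, and close the jack's release valve by turning its brass key clockwise as far as it goes. Leave the large roller pin hanging and the oil bottle and pipe tee where they stand.

Things in the scene. Friction and masses are not known exactly. Their poses are not given: they have to be found in the camera images.
- bender: Hydraulic pipe bender, fixed. Origin: on the table, under the centre of its wing; x along the jack, away from the robot; y along the wing, to the left; z up. The wing is a steel block 80 (x) by 420 (y) by 45 mm high with six upright round bores on its middle line, at y = +-90, +-130 and +-170 mm, each 22 mm wide, 40 mm deep, edge chamfered 1.5 mm.
- bore_left (a point): Centre of the mouth of the outermost bore at the wing's left end (y = +170 mm in the bender's frame), on the wing's top face, 45 mm above the table.
- bore_right (a point): Centre of the mouth of the outermost bore at the wing's right end (y = -170 mm in the bender's frame), on the wing's top face, 45 mm above the table.
- former (a point): Middle of the top of the half-moon former, 85 mm above the table, 138 mm wide (y), at x = 44 to 90 mm in the bender's frame. A galvanised pipe, 27 mm thick, 400 mm long, is held in it along y, axis at x = 43 mm, 65 mm above the table, beside the bores. Behind: the green pump block (x = 122 to 178 mm, 100 mm wide, top at 110 mm), then the jack (top at 104 mm), pump lever at its right.
- valve (a joint): Angle of the release valve's brass key, rad: 0 is open, it grows as the key is turned clockwise seen from above; 1.4 is the stop (closed). It starts somewhere from 0 to 0.35, turns stiffly (about 0.08 N m) and stays where it is left.
- valve_grip (a point): Grip point on the key's vertical axis, 136 mm above the table. The key is an upright brass bar 46 mm long, 9 mm thick, 20 mm high (124 to 144 mm above the table) on a stem, 14 mm clear above the pump block. Its length lies along this point's x axis, which turns with it: at joint 0 the bender's x axis, then turned by minus the joint value about z.
- rack: Dark steel hook rack, fixed. Origin: on the table, under the middle of its rail; x away from the robot, y along the rail, z up. Posts at y = +-165 mm carry a 20 mm square rail (x = 0, top at 210 mm). Three hooks point to -x from it, at y = -100, 0 and 100 mm; a roller pin hangs on each, and which hangs where varies.
- hook_mid (a point): On the middle hook: where a stirrup rests, at x = -38 mm in the rack's frame (pins hang within 5 mm of this along x), on the hook's upper face, 200 mm above the table. Hooks are level flat bars 14 mm wide (y), 6 mm thick (z), with a lip at the end, x = -65 to -71 mm, that rises 18 mm above the upper face.
- roller_a: Small roller pin, steel, about 0.42 kg. Origin: centre of the shank's lower end; z up its axis, y across its stirrup. Shank 20 mm in diameter up to z = 38 mm (lowest 4 mm tapered), grooved roller 44 mm in diameter from 38 to 78 mm (its flat underside rests on the wing), then the stirrup, up to 134 mm. It hangs upright, origin 72 mm above the table, its y along the rack's y.
- grip_a (a point): Middle of roller_a's stirrup, at z = 114 mm on its axis. The stirrup is dark flat steel 14 mm wide (x), 46 mm across its flat outer sides (y), to be held there; its window, 34 mm wide (y), z = 84 to 128 mm, has the hook through it along x. Lifted 18 mm it clears the hook's lip, at 38 mm its bottom meets the hook; between these it draws off to the rack's -x.
- roller_b: The other small roller pin, the same as roller_a in every way.
- grip_b (a point): Middle of roller_b's stirrup, as point grip_a.
- roller_big: The large roller pin, for another pipe size, to be left hanging: as the small ones, but the roller is 64 mm and the shank 26 mm in diameter; 0.85 kg.
- oil: Bystander: yellow oil bottle, 62 mm in diameter, 160 mm high. Origin: centre of its underside.
- tee: Bystander: galvanised pipe tee lying on the table, about 77 by 62 mm, 41 mm high. Origin: under the middle of its straight run, on the table.
Not all that is in view belongs to the job. Leave any purple or red look-alike of the roller_b alone.

How it is judged:
By the outcome, as a careful person would: the job done as asked, in the order asked, and still so for the second after the job is handed in, with the robot touching nothing.
It also fails if it takes over 72 s, if anything falls off the work surface, if the arm or the gripper's body presses on something with over 40 N, if the wrist force passes 120 N, or if a joint passes its speed limit or range.

ROBOT

A 7-joint arm with a two-finger parallel gripper is mounted at the origin on the work surface. World frame = base frame: x ahead of the robot, y to its left, z up, the work surface at z = 0. Lengths are in m, angles in rad, forces in N, time in s.
With the tool pointing down it reaches from about 0.425 to 0.95 m from the base axis. Payload 16.7 kg.
Tool frame: the origin (TCP) lies midway between the tips of the shut fingers; the grasp point (between the pads) lies 19 mm behind it; z points along the fingers, y is the direction in which the jaws open and shut (so a half turn about z gives the same grasp; the last joint's range is limited). The gripper opens to 94 mm and grips with 3 to 60 N. Pads are 16 mm wide; open, the fingers measure 119 mm over their backs; the gripper's body (75 mm by 177 mm) begins 78 mm behind the grasp point.
Start: joints at [1.022, 0.426, 0.074, 1.606, -0.034, 1.111, -0.067], TCP at [0.262, -0.622, 0.205] pointing down, gripper open.
Joint ranges: [-2.85, 2.85], [-0.5, 2.14], [-1.23, 1.37], [0.21, 2.46], [-1.02, 4.16], [0.16, 2.05], [-2.73, 2.73]. Speed limits (rad/s): [1.89, 1.89, 2.39, 2.39, 3.01, 3.01, 3.01].

INTERFACE

Orientations are given as a unit quaternion [x, y, z, w].
In Python, from plant import move_to, move_linear, set_joints, set_gripper, pause, inverse_kinematics, read_state, camera, camera_params, PlanningError, hand_in gives the robot as it stands. The module is installed in compiled form; this text tells all that it offers. Calls block until the motion is done:
- move_to(position, orientation): joint-space move of the TCP to a pose.
- move_linear(position, max_speed=0.15, orientation=None, f_stop=None): straight line of the TCP; orientation=None keeps the orientation; max_speed is the mean speed in m/s. With f_stop (N) it stops when the force on the tool has changed by that much, and returns True; else False.
- set_joints(angles): joint-space move.
- set_gripper(opening, grasp_force=None): finger opening in m; grasp_force is the grip in N (None keeps the last); returns when the fingers have stopped.
- pause(seconds).
- inverse_kinematics(position, orientation): joint angles nearest the present ones, or None.
- read_state(): the state.
- camera(name): name is "scene" or "top" or "wrist"; returns the picture (420x560x3 uint8, blue, green, red); there is no depth.
- camera_params(name): a dict with "fovy" (degrees; the focal length in pixels is half the picture's height over the tangent of half this angle, whatever the lens; pixels are square), "cx", "cy" (the principal point, pixels), "dist" ([k1, k2, p1, p2, k3] as OpenCV has them; the pictures are not rectified), "xyz" and "rotation" of the camera in the world; the wrist camera has in their place "mount" (4x4, takes a point from camera to tool coordinates, whose origin is the TCP and whose axes are the flange's). Camera axes: x right, y down, z forward; pixel columns grow to the right and rows downward; lengths in m; the calibration is good to about 2 mm. A picture is of the moment at which its call begins: read the wrist's pose just before it. camera_params takes no time and is no camera call.
A pose or a line that the arm cannot do raises PlanningError and nothing moves.
- hand_in(): hands the job in, once; it reports no verdict.
The state is a dict: "time": time; "joints": joint angles; "qd": joint speeds; "joint_efforts": joint torques, N m; "ee_pos": TCP position; "ee_rot": TCP orientation; "force": force on the tool from outside, world axes, zero at the start; "moment": the same for the moment, N m; "opening": finger opening in m.
Only numpy, scipy, OpenCV 4.12 (cv2) and the standard library are available. Lean on these libraries where they do the work, as an engineer would, in place of code of your own. Each camera call takes 0.05 s, during which the arm holds its last target.

## Working session

There is one attempt and no reset: what is moved stays moved. The work goes in short steps, each a Python script; the robot and the scene stay as the last script left them, time stands still between calls to the robot, and variables do not carry over. Pictures are saved under pics/ and viewed, and the job is handed in when it is done.

```bash
mkdir -p pics; python3 - <<'E'
from plant import *
import cv2
for n in ["scene","top","wrist"]:
    p=camera_params(n); print(n,{k:(v.tolist() if hasattr(v,'tolist') else v) for k,v in p.items()})
    cv2.imwrite(f"pics/{n}0.png",camera(n))
s=read_state();print(s)
E
```

```text
scene {'fovy': 48.938320204604686, 'cx': 276.67897776400144, 'cy': 210.1779690114371, 'dist': [0.04326121688783192, 0.0, 0.0, 0.0, 0.0], 'xyz': [1.119209870207741, -0.7111813599038258, 0.9786858647147902], 'rotation': [0.8708446067627936, 0.28456464767151285, -0.13032230584895813, -0.3790365797201555]}
top {'fovy': 56.244704205259495, 'cx': 279.369530597538, 'cy': 201.82188498668623, 'dist': [-0.04097334850871177, 0.0, 0.0, 0.0, 0.0], 'xyz': [0.3435988587464892, 0.04572784693036667, 1.0732898860647655], 'rotation': [-0.68572976674805, 0.7168052644204099, -0.09149859194492928, 0.08713729148273257]}
wrist {'fovy': 65.92383366031702, 'cx': 279.3151017911391, 'cy': 205.12999514598465, 'dist': [-0.007369517322666981, 0.0, 0.0, 0.0, 0.0], 'mount': [[0.00021204878768487495, -0.9589567957375313, -0.283552145017659, 0.08205312541597572], [0.9999999774439671, 0.0002067878943744944, 4.848535465825747e-05, -0.00029639946666437655], [1.213979067026319e-05, -0.28355214890310865, 0.958956817956394, -0.1791214325207735], [0.0, 0.0, 0.0, 1.0]]}
{'time': 0.15, 'joints': array([ 1.02247368,  0.42659858,  0.07387403,  1.60643399, -0.03411897,
        1.11082697, -0.06709642]), 'qd': array([-0.00187182, -0.00105387, -0.00077052, -0.00119592, -0.00016613,
        0.00155443,  0.002413  ]), 'joint_efforts': array([ 5.09952719e-03, -9.36288428e+01,  3.66990075e+00, -4.54422927e+01,
       -4.87033278e-02,  1.81076996e-02,  6.15728072e-05]), 'ee_pos': array([ 0.26196693, -0.62172344,  0.20494166]), 'ee_rot': array([ 9.80188415e-01,  1.98066701e-01, -1.26779940e-04, -4.87423496e-04]), 'force': array([-1.10495674, -0.12977063, -0.23768584]), 'moment': array([ 0.01653027, -0.01736931,  0.05530153]), 'opening': 0.09371962098259769}
```

View pics/scene0.png

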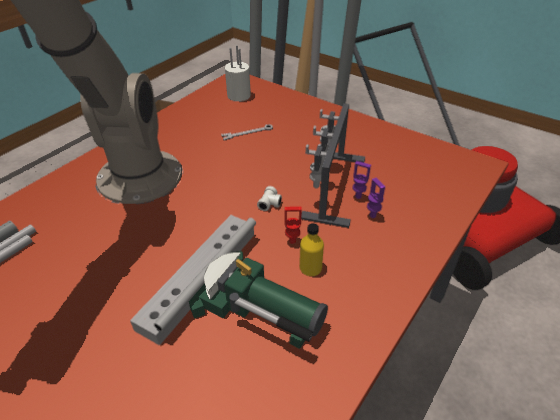

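View pics/top0.png

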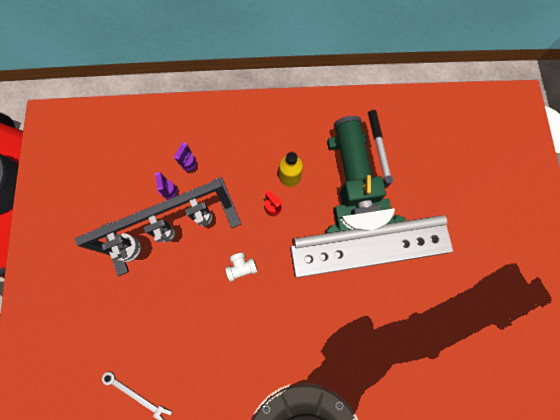

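View pics/wrist0.png

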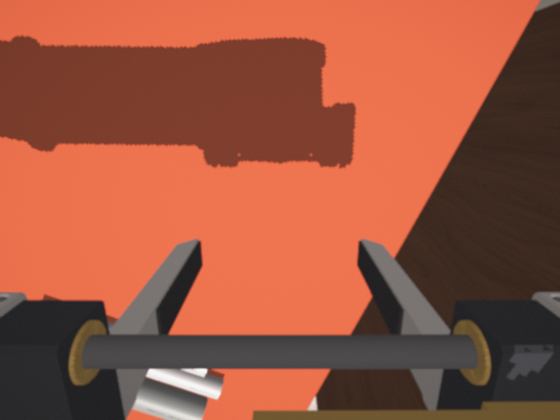

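The scene view shows the bender near (220,280) and the rack near (325,160). In the top view the bender's bores run from about (308,259) to (435,239), and the rack hooks carry pins near (123,247), (159,230) and (202,212). The left pin looks like the large one. The purple (166,185 and 186,157) and red (272,204) look-alikes stand on the table. Next I'll enlarge these areas.

```bash
python3 - <<'E'
import cv2
t=cv2.imread("pics/top0.png"); s=cv2.imread("pics/scene0.png")
cv2.imwrite("pics/c1.png",cv2.resize(t[165:285,65:265],None,fx=4,fy=4,interpolation=cv2.INTER_CUBIC)) # rack
cv2.imwrite("pics/c2.png",cv2.resize(t[160:285,285:465],None,fx=4.4,fy=4.4,interpolation=cv2.INTER_CUBIC)) # bender
cv2.imwrite("pics/c3.png",cv2.resize(s[95:235,260:400],None,fx=4.2,fy=4.2,interpolation=cv2.INTER_CUBIC)) 
E
```

```text
(no output)
```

View pics/c1.png

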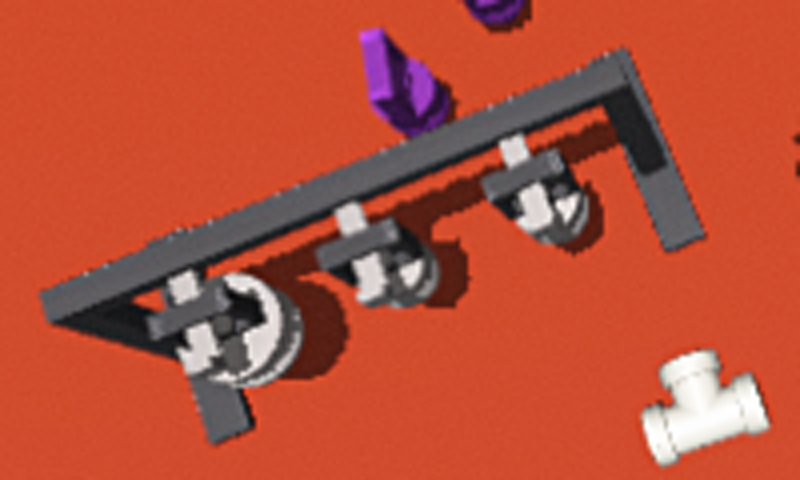

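View pics/c2.png

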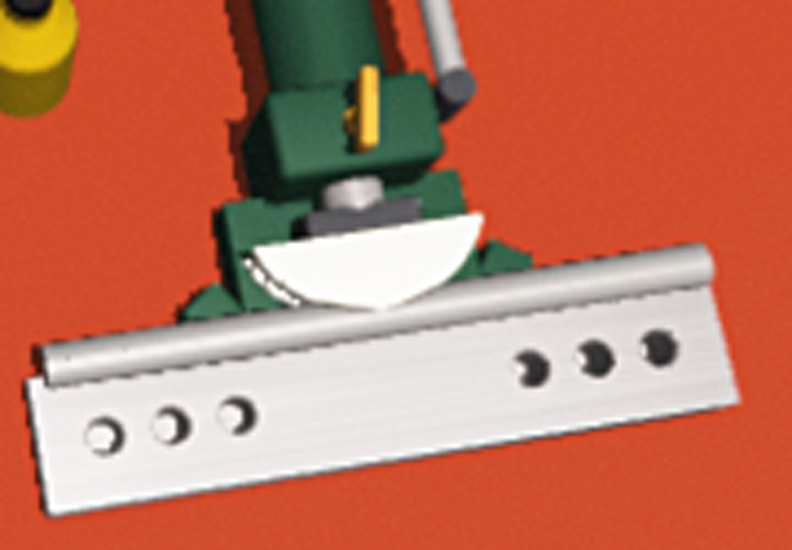

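View pics/c3.png

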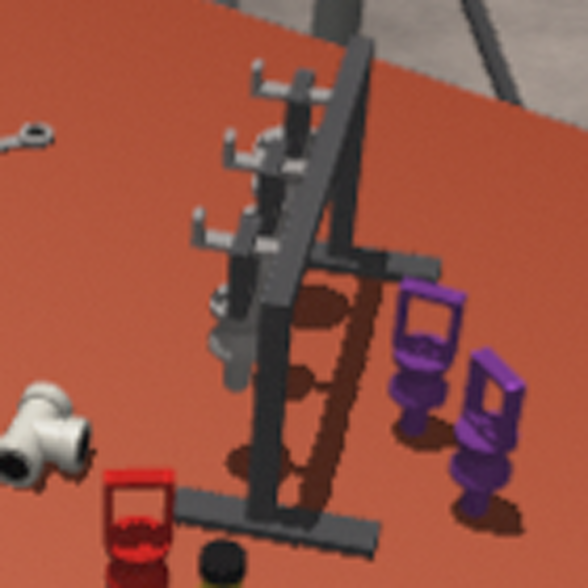

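```bash
cat > h.py <<'E'
import numpy as np, cv2
from scipy.spatial.transform import Rotation as R
from plant import *
def cam(n,state=None):
    p=camera_params(n); f=210/np.tan(np.radians(p["fovy"])/2)
    K=np.array([[f,0,p["cx"]],[0,f,p["cy"]],[0,0,1]]); d=np.array(p["dist"],float)
    if "xyz" in p: return K,d,R.from_quat(p["rotation"]).as_matrix(),np.array(p["xyz"])
    M=np.array(p["mount"]); T=np.eye(4); T[:3,:3]=R.from_quat(state["ee_rot"]).as_matrix(); T[:3,3]=state["ee_pos"]
    T=T@M; return K,d,T[:3,:3],T[:3,3]
def pix2z(c,uv,z):
    K,d,Rm,t=c; uv=np.atleast_2d(np.array(uv,float))
    n=cv2.undistortPoints(uv.reshape(-1,1,2),K,d).reshape(-1,2)
    r=np.c_[n,np.ones(len(n))]@Rm.T
    return t+r*((z-t[2])/r[:,2])[:,None]
def proj(c,P):
    K,d,Rm,t=c; P=np.atleast_2d(np.array(P,float)); q=(P-t)@Rm
    return cv2.projectPoints(q,np.zeros(3),np.zeros(3),K,d)[0].reshape(-1,2)
def crop(px,s,off): return (np.array(px,float)+.5)/s-.5+np.array(off)
def fit(model,meas):
    "planar fit: meas = R(th) model + t -> th,t,resid"
    m=np.array(model,float);w=np.array(meas,float)[:,:2]
    mc,wc=m.mean(0),w.mean(0);a=m-mc;b=w-wc
    th=np.arctan2((a[:,0]*b[:,1]-a[:,1]*b[:,0]).sum(),(a*b).sum())
    Rm=np.array([[np.cos(th),-np.sin(th)],[np.sin(th),np.cos(th)]]);t=wc-Rm@mc
    return th,t,w-(m@Rm.T+t)
E
python3 - <<'E'
from h import *
np.set_printoptions(precision=4,suppress=True)
c=cam("top")
B=pix2z(c,crop([(104,436),(171,427),(238,416),(531,369),(596,358),(659,348)],4.4,(285,160)),.045)
th,t,r=fit([(0,y) for y in (.17,.13,.09,-.09,-.13,-.17)],B); print("bender",th,t,r*1000)
print(np.linalg.norm(B[0]-B[-1]))
S=pix2z(c,crop([(190,311),(358,248),(523,178)],4,(65,165)),.206);print(S)
th2,t2,r=fit([(-.038,.1),(-.038,0),(-.038,-.1)],S);print("rack",th2,t2,r*1000)
kk=pix2z(c,crop([(370,68),(368,150)],4.4,(285,160)),.144);print("key",kk,np.linalg.norm(kk[0]-kk[1]))
cs=cam("scene");print(proj(cs,np.r_[B,S]))
E
```

```text
bender 0.11048525745893797 [ 0.4714 -0.2047] [[ 0.4534  0.6301]
 [-0.4443  0.2924]
 [-0.1629 -0.284 ]
 [-0.1284 -0.0331]
 [ 0.2306 -0.5612]
 [ 0.0516 -0.0442]]
0.3406262539911153
[[0.4908 0.4133 0.206 ]
 [0.5228 0.3197 0.206 ]
 [0.5592 0.2268 0.206 ]]
rack 0.35153115444585425 [0.56  0.333] [[ 0.9951 -0.5157]
 [-1.528  -0.2288]
 [ 0.5329  0.7445]]
key [[ 0.643  -0.191   0.144 ]
 [ 0.5949 -0.185   0.144 ]] 0.04841759991799322
[[233.742  227.2575]
 [225.4402 235.9309]
 [217.0656 245.187 ]
 [175.0834 291.1081]
 [164.4786 302.8464]
 [153.5262 314.7488]
 [331.0706 114.8459]
 [323.7721 131.5106]
 [317.2105 150.3031]]
```

```bash
cat >> h.py <<'E'
TB,PB=0.1105,np.array([.4714,-.2047]); TR,PR=0.3515,np.array([.560,.333])
def rz(t): return np.array([[np.cos(t),-np.sin(t)],[np.sin(t),np.cos(t)]])
def ben(x,y): return PB+rz(TB)@np.array([x,y])
def rak(x,y): return PR+rz(TR)@np.array([x,y])
def down(a): return np.array([np.cos(a/2),np.sin(a/2),0,0])
E
python3 - <<'E'
from h import *
np.set_printoptions(precision=3,suppress=True)
for nm,xy,z,a in [("midpin",rak(-.038,0),.167,TR),("midhi",rak(-.038,0),.30,TR),("rpin",rak(-.038,-.1),.167,TR),("rdraw",rak(-.1,-.1),.2,TR),("L",ben(0,.17),.102,TB),("Lh",ben(0,.17),.22,TB),("R",ben(0,-.17),.102,TB),("key",ben(.1485,0),.117,TB-.235+np.pi/2),("keyend",ben(.1485,0),.117,TB-1.4+np.pi/2)]:
  for k in (0,np.pi,-np.pi):
    q=inverse_kinematics([*xy,z],down(a+k)); print(nm,round(a+k,2),xy,q)
E
```

```text
midpin 0.35 [0.524 0.32 ] [-0.009  0.495 -0.855  1.745  0.415  1.093 -2.22 ]
midpin 3.49 [0.524 0.32 ] [ 0.139  0.598 -1.101  1.738  0.576  1.172  0.794]
midpin -2.79 [0.524 0.32 ] [ 0.139  0.598 -1.101  1.738  0.576  1.172  0.794]
midhi 0.35 [0.524 0.32 ] [ 0.093  0.414 -0.999  1.586  0.355  1.337 -2.17 ]
midhi 3.49 [0.524 0.32 ] [ 0.155  0.455 -1.107  1.583  0.414  1.362  0.924]
midhi -2.79 [0.524 0.32 ] [ 0.155  0.455 -1.107  1.583  0.414  1.362  0.924]
rpin 0.35 [0.559 0.226] [ 0.129  0.459 -0.808  1.773  0.374  1.07  -2.029]
rpin 3.49 [0.559 0.226] [ 0.285  0.552 -1.05   1.765  0.525  1.137  0.99 ]
rpin -2.79 [0.559 0.226] [ 0.285  0.552 -1.05   1.765  0.525  1.137  0.99 ]
rdraw 0.35 [0.501 0.205] [ 0.202  0.317 -0.846  1.873  0.269  1.07  -1.971]
rdraw 3.49 [0.501 0.205] [ 0.36   0.39  -1.067  1.866  0.381  1.11   1.073]
rdraw -2.79 [0.501 0.205] [ 0.36   0.39  -1.067  1.866  0.381  1.11   1.073]
L 0.11 [ 0.453 -0.036] [ 0.252  0.222 -0.35   2.167  0.109  0.769 -1.63 ]
L 3.25 [ 0.453 -0.036] [ 0.613  0.283 -0.762  2.148  0.27   0.805  1.363]
L -3.03 [ 0.453 -0.036] [ 0.613  0.2
[... 253 characters left out ...]
043  1.557]
R 0.11 [ 0.49  -0.374] [ 0.53   0.439  0.022  1.834 -0.012  0.869 -0.903]
R 3.25 [ 0.49  -0.374] [ 0.982  0.499 -0.569  1.805  0.327  0.932  1.952]
R -3.03 [ 0.49  -0.374] [ 0.982  0.499 -0.569  1.805  0.327  0.932  1.952]
key 1.45 [ 0.619 -0.188] [ 0.447  0.488 -0.334  1.733  0.19   0.953 -0.086]
key 4.59 [ 0.619 -0.188] [-0.565  0.829  1.204  1.793 -0.853  1.152 -2.34 ]
key -1.7 [ 0.619 -0.188] [-0.565  0.829  1.204  1.793 -0.853  1.152 -2.34 ]
keyend 0.28 [ 0.619 -0.188] [ 0.289  0.47  -0.123  1.743  0.069  0.933 -1.152]
keyend 3.42 [ 0.619 -0.188] [ 0.665  0.544 -0.638  1.719  0.374  1.004  1.744]
keyend -2.86 [ 0.619 -0.188] [ 0.665  0.544 -0.638  1.719  0.374  1.004  1.744]
```

```bash
python3 - <<'E'
from h import *
import pickle
move_to([*ben(0.01,0),.30],down(TB+np.pi))
s=read_state(); cv2.imwrite("pics/w1.png",camera("wrist")); pickle.dump(s,open("w1.pkl","wb"));print(s["time"],s["joints"],s["ee_pos"])
c=cam("wrist",s);print(proj(c,[[*ben(0,y),.045] for y in (.17,.13,.09,-.09,-.13,-.17)]))
move_to([*rak(-.06,-.05),.33],down(TR+np.pi))
s=read_state(); cv2.imwrite("pics/w2.png",camera("wrist")); pickle.dump(s,open("w2.pkl","wb"));print(s["time"],s["joints"],s["ee_pos"])
c=cam("wrist",s);print(proj(c,[[*rak(-.038,y),.206] for y in (.1,0,-.1)]))
E
```

```text
1.925 [ 0.79382912  0.13982366 -0.56702345  1.7948648   0.07951153  1.22981095
  1.88355377] [ 0.48113295 -0.20435367  0.29982588]
[[405.58094879 166.46409302]
 [376.02146809 166.50864129]
 [346.42887634 166.55800776]
 [213.1468545  166.83912458]
 [183.56834357 166.91455298]
 [154.02801413 166.99464038]]
3.7 [ 0.27681797  0.36759944 -1.10697716  1.60438199  0.33396843  1.378133
  1.05198216] [0.52149852 0.26412601 0.3297454 ]
[[431.99195191 220.54928284]
 [331.09832067 220.71244494]
 [230.04286858 220.85333023]]
```

View pics/w1.png

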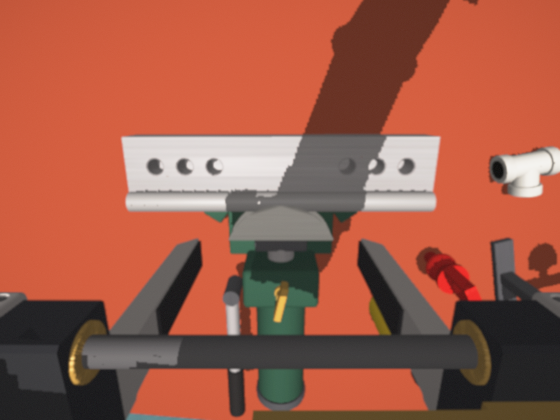

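View pics/w2.png

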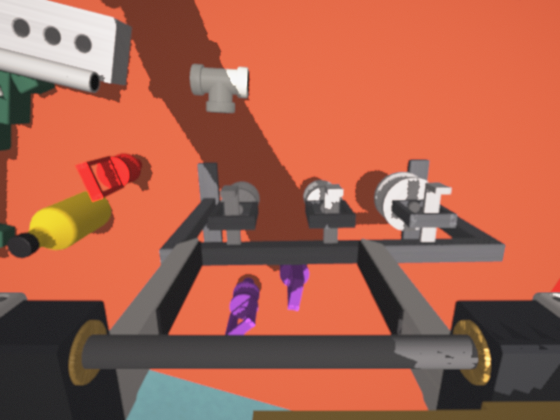

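The first wrist view shows the bores at about (156,167) to (405,167), close to my prediction. The second shows three hanging pins: small at (237,215), small at (328,210) and large at (425,215). I'll confirm this in an enlarged crop.

```bash
python3 - <<'E'
import cv2
t=cv2.imread("pics/w1.png"); s=cv2.imread("pics/w2.png")
a=cv2.resize(t[145:190,130:230],None,fx=8,fy=8,interpolation=cv2.INTER_CUBIC)
b=cv2.resize(t[145:190,330:430],None,fx=8,fy=8,interpolation=cv2.INTER_CUBIC)
import numpy as np
cv2.imwrite("pics/c4.png",cv2.resize(np.r_[a,b],(800,720))[:600] if 0 else np.r_[a,b][:,:][:720])
cv2.imwrite("pics/c4.png",np.r_[a[:280],b[:280]])
cv2.imwrite("pics/c5.png",cv2.resize(s[155:275,190:470],None,fx=2.8,fy=2.8,interpolation=cv2.INTER_CUBIC))
E
```

```text
(no output)
```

View pics/c4.png

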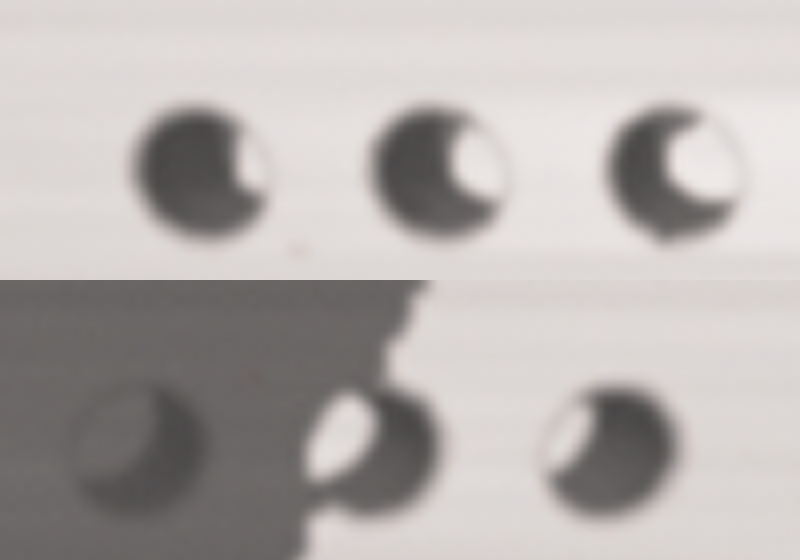

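View pics/c5.png

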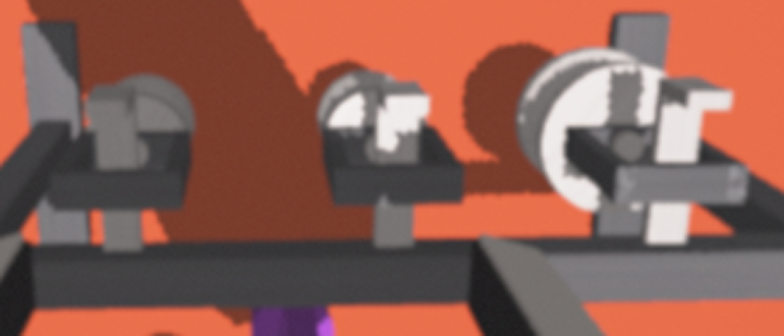

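```bash
python3 - <<'E'
from h import *
import pickle
np.set_printoptions(precision=4,suppress=True)
c=cam("wrist",pickle.load(open("w1.pkl","rb")))
B=pix2z(c,np.r_[crop([(200,172),(439,172),(675,172)],8,(130,145)),crop([(139,170),(374,170),(612,170)],8,(330,145))],.045)
th,t,r=fit([(0,y) for y in (-.17,-.13,-.09,.09,.13,.17)],B); print("bender",th,t,np.abs(r).max()*1000)
c=cam("wrist",pickle.load(open("w2.pkl","rb")))
S=pix2z(c,crop([(119,190),(398,185),(682,184)],2.8,(190,155)),.206);print(S)
th2,t2,r=fit([(-.038,-.1),(-.038,0),(-.038,.1)],S);print("rack",th2,t2,r*1000)
E
```

```text
bender 0.10960973996589249 [ 0.4703 -0.2038] 0.4773184304651401
[[0.5597 0.2286 0.206 ]
 [0.5241 0.3206 0.206 ]
 [0.4893 0.4149 0.206 ]]
rack 0.3611816733698675 [0.5599 0.3348] [[-0.0082  0.7489]
 [-0.2668 -0.7483]
 [ 0.275  -0.0006]]
```

```bash
sed -i 's/^TB,PB=.*/TB,PB=0.110,np.array([.4709,-.2043]); TR,PR=0.357,np.array([.560,.334])/' h.py
cat >> h.py <<'E'
def st(m=""):
    s=read_state(); print(m,"t=%.2f"%s["time"],"pos",np.round(s["ee_pos"],4),"F",np.round(s["force"],1),"M",np.round(s["moment"],2),"op %.4f"%s["opening"]); return s
def snap(n,cn="wrist"):
    s=read_state(); cv2.imwrite(f"pics/{n}.png",camera(cn)); return s
def pick(xy):
    o=down(TR+np.pi)
    set_gripper(.075)
    move_to([*xy,.235],o)
    st("above")
    hit=move_linear([*xy,.167],.12,f_stop=12); st("down %s"%hit)
    if hit: return False
    set_gripper(.03,50); s=st("grip")
    if abs(s["opening"]-.046)>.004: return False
    return True
def draw(xy):
    move_linear([*xy,.167+.028],.06); st("lift")
    d=rz(TR)@np.array([-.075,0])
    move_linear([*(xy+d),.167+.028],.12); st("drawn")
E
python3 - <<'E'
from h import *
print(pick(np.array([.5595,.2277]))); snap("g1"); snap("g1s","scene")
E
```

```text
above t=4.78 pos [0.5591 0.2287 0.2359] F [-0.5  0.4 -0.2] M [ 0.12 -0.11  0.01] op 0.0750
down False t=5.50 pos [0.5597 0.2282 0.1678] F [0.4 0.9 0.8] M [ 0.07 -0.12 -0.02] op 0.0751
grip t=6.07 pos [0.5596 0.2276 0.1672] F [ 0.8 -1.4  4.6] M [-0.21 -0.04  0.03] op 0.0454
True
```

View pics/g1.png

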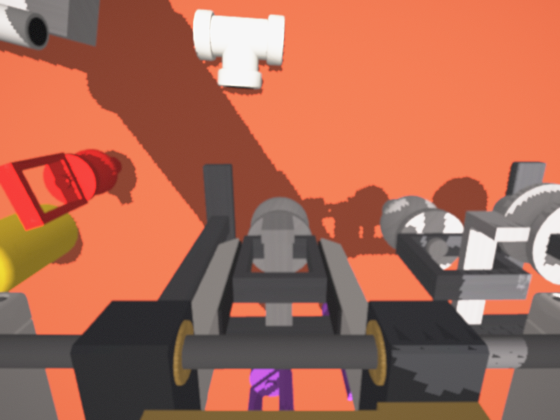

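View pics/g1s.png

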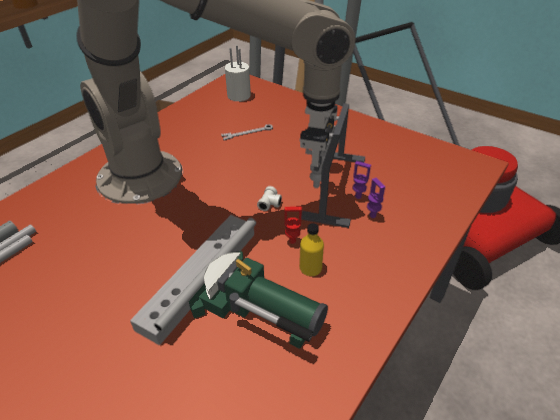

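The stirrup sits squarely between the pads at (280,285), opening 45 mm. Next I'll lift it, draw it off and carry it to bore_left.

```bash
python3 - <<'E'
from h import *
draw(np.array([.5595,.2277]))
xy=rak(-.11,-.1)
p=read_state()["ee_pos"]; move_linear([p[0],p[1],.25],.15)
b=ben(0,.17); move_to([*b,.21],down(TB+np.pi)); move_linear([*b,.165],.1)
pause(.3); st("over bore"); s=snap("o1")
c=cam("wrist",s); print(b,proj(c,[[*b,.045],[*b,.165-.095]]))
E
python3 -c "
import cv2
t=cv2.imread('pics/o1.png');cv2.imwrite('pics/o1c.png',cv2.resize(t[120:320,180:380],None,fx=3,fy=3,interpolation=cv2.INTER_CUBIC))"
```

```text
lift t=6.78 pos [0.5595 0.2275 0.195 ] F [ 0.2 -0.2 -4.5] M [ 0.06 -0.09  0.02] op 0.0458
drawn t=7.56 pos [0.4899 0.2015 0.1952] F [ 0.9  0.1 -4. ] M [ 0.12 -0.12 -0.02] op 0.0458
over bore t=9.93 pos [ 0.4525 -0.0355  0.1654] F [ 0.3 -0.7 -3.7] M [ 0.01 -0.1   0.02] op 0.0454
[ 0.45223769 -0.03532746] [[279.49788049 200.12639208]
 [279.49959077 207.72550716]]
```

View pics/o1c.png

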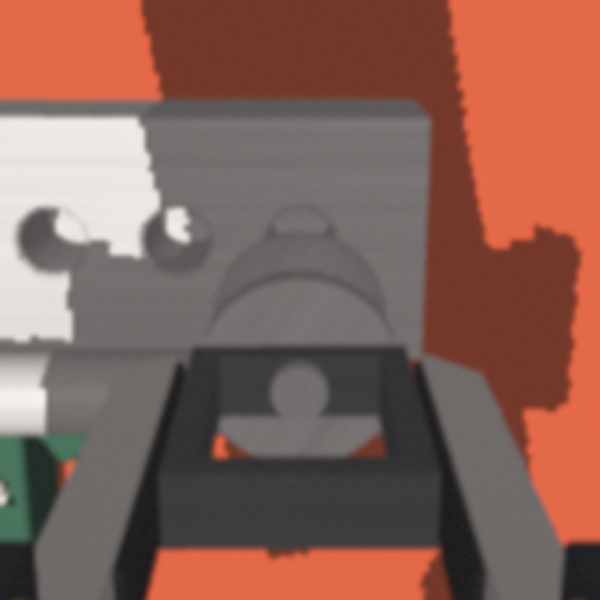

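The predicted bore, crop (299,240), lies one 125 px spacing beyond its neighbours at (52,240) and (177,240), and the shank hides it. The alignment is consistent, so I'll insert with a force stop.

```bash
cat >> h.py <<'E'
def insert(b,a):
    h=move_linear([*b,.128],.06,f_stop=12); s=st("mid %s"%h)
    if h: return False
    h=move_linear([*b,.098],.05,f_stop=15); s=st("seat %s"%h)
    return h
E
python3 - <<'E'
from h import *
print(insert(ben(0,.17),0)); snap("i1")
E
python3 -c "
import cv2
t=cv2.imread('pics/i1.png');cv2.imwrite('pics/i1c.png',cv2.resize(t[120:320,180:380],None,fx=3,fy=3,interpolation=cv2.INTER_CUBIC))"
```

```text
mid False t=10.75 pos [ 0.4524 -0.0351  0.1281] F [ 0.1 -0.1 -4.2] M [ 0.08 -0.03 -0.01] op 0.0453
seat True t=11.28 pos [ 0.4523 -0.0354  0.1013] F [ 1.9  0.7 -0.9] M [ 0.07 -0.73  0.02] op 0.0457
True
```

View pics/i1c.png

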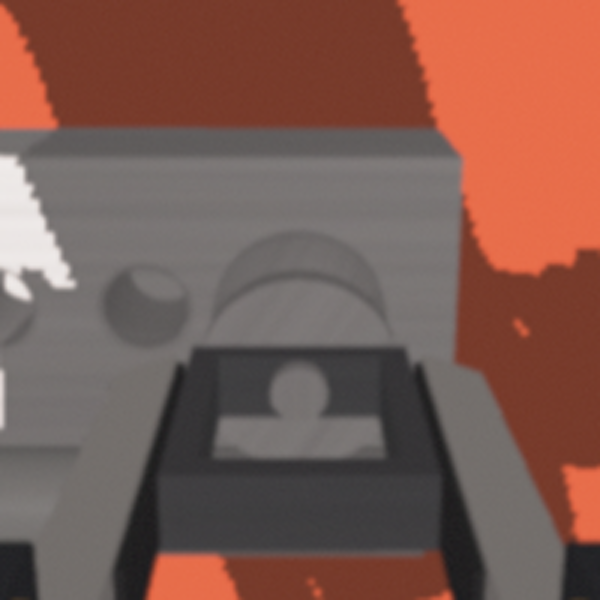

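It seated at TCP z = 0.1013 (0.102 expected), and the roller covers the bore. Next I'll release it and fetch the middle-hook small pin.

```bash
python3 - <<'E'
from h import *
set_gripper(.075); b=ben(0,.17); st("rel")
move_linear([*b,.24],.15); snap("r1")
move_to([*rak(-.09,-.03),.26],down(TR+np.pi))
print(pick(np.array([.5235,.3202]))); snap("g2")
E
```

```text
rel t=11.97 pos [ 0.4516 -0.0356  0.1017] F [-0.4  0.1 -0.4] M [ 0.08 -0.09  0.01] op 0.0752
above t=14.87 pos [0.5234 0.3206 0.2342] F [ 0.4 -0.3 -0.1] M [ 0.08 -0.09  0.02] op 0.0749
down False t=15.58 pos [0.5237 0.3204 0.1677] F [-0.3  0.1  0.9] M [ 0.1  -0.1  -0.02] op 0.0750
grip t=16.15 pos [0.5236 0.3203 0.1672] F [-0.4 -0.8  4.5] M [-0.06 -0.02 -0.04] op 0.0460
True
```

View pics/r1.png

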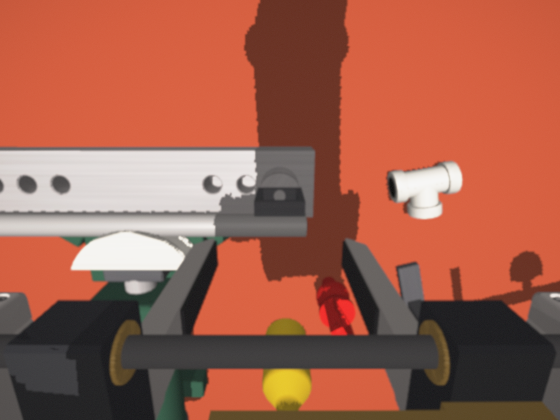

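View pics/g2.png

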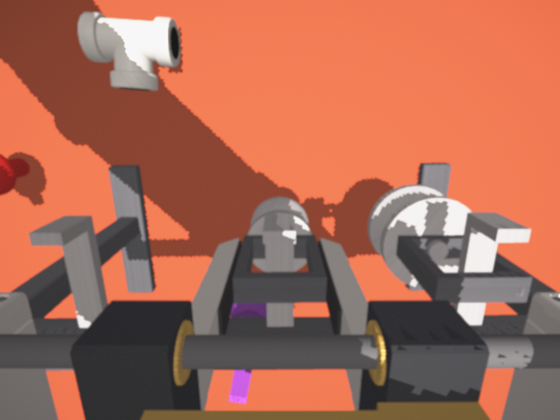

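The first pin stands upright in the leftmost bore, at (279,195). The second small pin is centred in the grip at (280,285) and the large pin is untouched at (430,235).

```bash
python3 - <<'E'
from h import *
draw(np.array([.5235,.3202]))
p=read_state()["ee_pos"]; move_linear([p[0],p[1],.30],.15)
b=ben(0,-.17); move_to([*b,.26],down(TB+np.pi)); move_linear([*b,.165],.12)
pause(.3); st("over bore"); s=snap("o2")
c=cam("wrist",s); print(b,proj(c,[[*ben(0,y),.045] for y in (-.17,-.13,-.09)]))
E
python3 -c "
import cv2
t=cv2.imread('pics/o2.png');cv2.imwrite('pics/o2c.png',cv2.resize(t[120:320,180:380],None,fx=3,fy=3,interpolation=cv2.INTER_CUBIC))"
```

```text
lift t=16.82 pos [0.5236 0.32   0.195 ] F [-0.2  0.4 -3.6] M [ 0.12 -0.12 -0.  ] op 0.0459
drawn t=17.59 pos [0.454  0.294  0.1951] F [ 0.4 -0.4 -3.5] M [ 0.14 -0.16  0.02] op 0.0458
over bore t=22.07 pos [ 0.4896 -0.3734  0.1654] F [ 0.1 -0.6 -3.6] M [ 0.05 -0.11 -0.  ] op 0.0457
[ 0.48956231 -0.37327254] [[279.45747121 200.31806497]
 [321.1134379  200.32976917]
 [362.74324347 200.34264043]]
```

View pics/o2c.png

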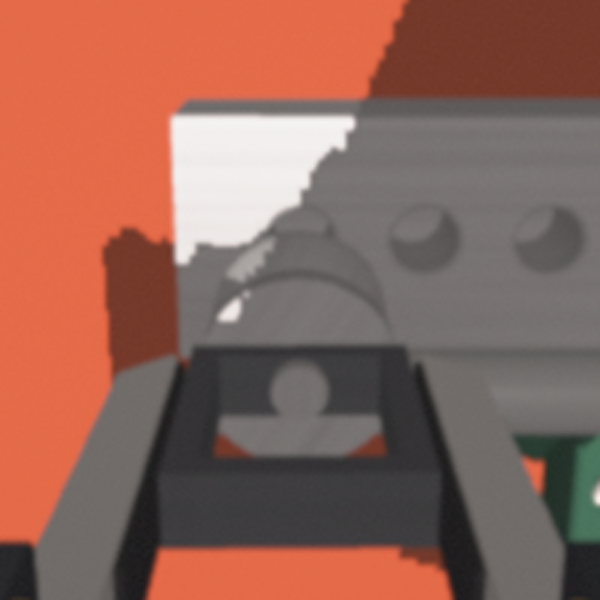

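The neighbouring bores appear at (425,239) and (549,239), within about 1 px of the prediction, so I'll insert.

```bash
python3 - <<'E'
from h import *
b=ben(0,-.17)
r=insert(b,0); z=read_state()["ee_pos"][2]
if r and abs(z-.102)<.003:
    set_gripper(.075); st("rel")
    move_linear([*b,.25],.15); snap("r2")
    k=ben(.115,0); move_to([*k,.27],down(TB+np.pi)); pause(.2); s=snap("k1"); c=cam("wrist",s); st("view")
    import pickle; pickle.dump(s,open("k1.pkl","wb"))
    print(proj(c,[[*ben(.1485,0),.144]]))
E
python3 -c "
import cv2
t=cv2.imread('pics/k1.png');cv2.imwrite('pics/k1c.png',cv2.resize(t[180:330,205:355],None,fx=4,fy=4,interpolation=cv2.INTER_CUBIC))"
```

```text
mid False t=22.88 pos [ 0.4896 -0.3732  0.1281] F [-1.9  0.8 -4. ] M [ 0.14  0.26 -0.  ] op 0.0456
seat True t=23.41 pos [ 0.4897 -0.3733  0.1015] F [ 0.8 -0.1  4.4] M [ 0.09 -0.48 -0.04] op 0.0457
rel t=24.05 pos [ 0.4886 -0.3731  0.1014] F [0.3 0.  0. ] M [ 0.07 -0.09 -0.  ] op 0.0747
view t=26.32 pos [ 0.5848 -0.193   0.2697] F [-0.2  0.  -0.9] M [ 0.02 -0.11  0.03] op 0.0751
[[280.80397885 231.79135689]]
```

View pics/k1.png

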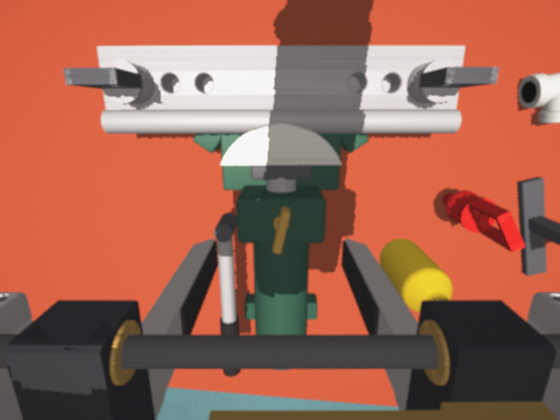

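View pics/k1c.png

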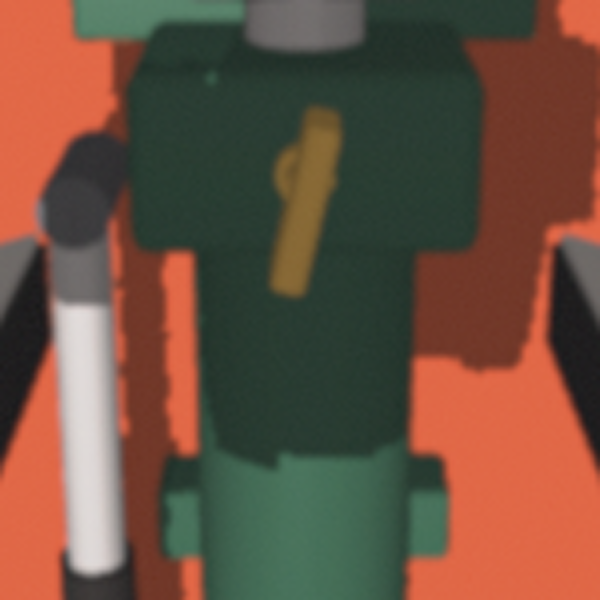

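View pics/r2.png

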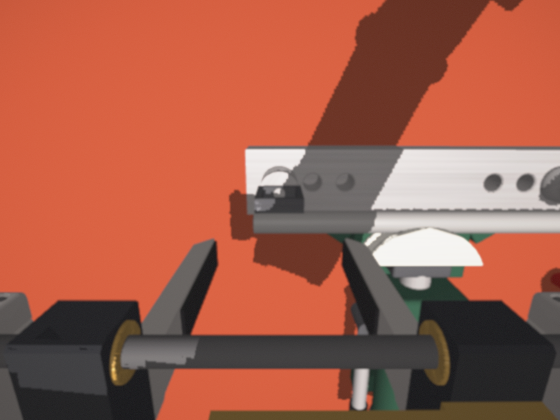

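Both pins are seated and upright. The brass key runs from crop (325,118) to (288,293).

```bash
python3 - <<'E'
from h import *
import pickle
c=cam("wrist",pickle.load(open("k1.pkl","rb")))
k=pix2z(c,crop([(325,122),(287,294)],4,(205,180)),.144)
d=k[1]-k[0]; print(k,np.linalg.norm(d)); ang=np.arctan2(d[1],d[0]); print("joint",TB-ang,"mid",k.mean(0),"bender-frame",rz(-TB)@(k.mean(0)[:2]-PB))
for j in (.1,.23,.8,1.4,1.5):
    print(j,inverse_kinematics([*ben(.1485,0),.117],down(TB-j+np.pi)))
E
```

```text
[[ 0.59527099 -0.18551662  0.144     ]
 [ 0.64225798 -0.18996557  0.144     ]] 0.04719714015560157
joint 0.20440330380292865 mid [ 0.61876449 -0.18774109  0.144     ] bender-frame [0.14878862 0.00022652]
0.1 [ 0.75476061  0.58148234 -0.77220345  1.71441739  0.46142955  1.03673653
  1.40450786]
0.23 [ 0.73923825  0.57395594 -0.74849561  1.71534412  0.44555295  1.03020033
  1.2866239 ]
0.8 [ 0.66691214  0.5437491  -0.64120385  1.71975333  0.37560739  1.0039169
  0.77059942]
1.4 [ 0.58547327  0.5175243  -0.52511508  1.72487555  0.3030972   0.98077964
  0.22755149]
1.5 [ 0.57241415  0.51395655 -0.50685139  1.72571027  0.29195459  0.9775787
  0.13639181]
```

```bash
python3 - <<'E'
from h import *
K=np.array([.6188,-.1878]); j0=.215
o=lambda j: down(TB-j+np.pi)
move_to([*K,.20],o(j0)); set_gripper(.05)
h=move_linear([*K,.118],.1,f_stop=10); st("down %s"%h)
if not h:
    set_gripper(.0,40); s=st("grip")
    if .006<s["opening"]<.013:
        for j in np.arange(.35,1.40,.15):
            move_to([*K,.118],o(j)); st("j%.2f"%j)
        snap("k2")
E
```

```text
down False t=28.29 pos [ 0.6192 -0.1878  0.1186] F [0.6 0.  0.4] M [ 0.05 -0.14  0.01] op 0.0502
grip t=29.00 pos [ 0.6189 -0.1875  0.1181] F [-1.2  1.9  1.1] M [ 0.62 -0.08 -0.03] op 0.0103
j0.35 t=29.25 pos [ 0.6189 -0.1872  0.1181] F [1.2 3.7 1.3] M [ 1.21 -0.17  0.08] op 0.0107
j0.50 t=29.51 pos [ 0.619  -0.1869  0.1181] F [0.1 5.1 0.6] M [ 1.46 -0.26  0.01] op 0.0104
j0.65 t=29.77 pos [ 0.6192 -0.1865  0.1181] F [1.4 5.9 0.5] M [ 1.67 -0.45  0.07] op 0.0103
j0.80 t=30.02 pos [ 0.6193 -0.1864  0.1181] F [2.6 6.7 0.4] M [ 1.9  -0.65  0.04] op 0.0104
j0.95 t=30.28 pos [ 0.6196 -0.1861  0.1181] F [ 3.7  8.6 -0.5] M [ 2.01 -1.02  0.05] op 0.0106
j1.10 t=30.54 pos [ 0.6198 -0.1859  0.1181] F [ 5.4  7.9 -2.2] M [ 2.14 -1.41  0.06] op 0.0102
j1.25 t=30.80 pos [ 0.6201 -0.1858  0.1181] F [ 6.4  9.2 -2.6] M [ 2.2  -1.74  0.04] op 0.0102
```

View pics/k2.png

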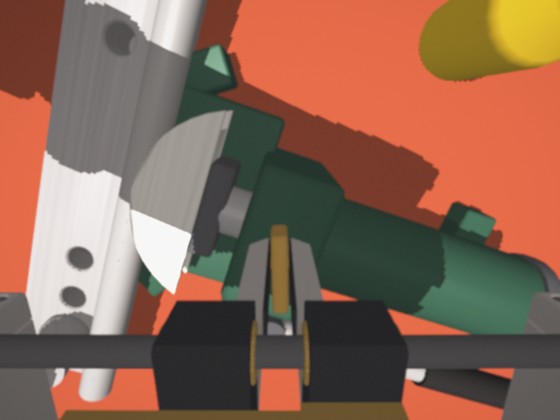

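```bash
python3 - <<'E'
from h import *
K=np.array([.6200,-.1860])
o=lambda j: down(TB-j+np.pi)
for j in (1.30,1.35,1.38,1.41,1.44,1.47,1.50):
    move_to([*K,.118],o(j)); pause(.15); s=st("j%.2f"%j)
    x=R.from_quat(s["ee_rot"]).as_matrix()[:,0]; print("  act j",TB-np.arctan2(-x[1],-x[0]))
    if abs(s["moment"][2])>.5: break
E
```

```text
j1.30 t=31.25 pos [ 0.6203 -0.1857  0.1181] F [2.7 5.  2.2] M [ 1.14 -0.69  0.02] op 0.0104
  act j 1.2969430112912737
j1.35 t=31.65 pos [ 0.6204 -0.1856  0.1181] F [ 3.1  4.7 -0.4] M [ 1.21 -0.8  -0.02] op 0.0105
  act j 1.3471725562525714
j1.38 t=32.05 pos [ 0.6204 -0.1856  0.1181] F [3.1 5.4 0.5] M [ 1.19 -0.94  0.05] op 0.0104
  act j 1.3770679335113034
j1.41 t=32.45 pos [ 0.6205 -0.1856  0.1181] F [ 4.   5.  -0.4] M [ 1.19 -1.01  0.09] op 0.0104
  act j 1.407048720999613
j1.44 t=32.85 pos [ 0.6205 -0.1855  0.118 ] F [ 3.3  4.8 -1.2] M [ 1.16 -1.14  0.1 ] op 0.0104
  act j 1.436950277472904
j1.47 t=33.25 pos [ 0.6206 -0.1856  0.1181] F [ 4.7  5.  -0.3] M [ 1.17 -1.18  0.19] op 0.0103
  act j 1.466939639342233
j1.50 t=33.65 pos [ 0.6207 -0.1856  0.1181] F [ 5.5  5.4 -1.1] M [ 1.21 -1.26  0.3 ] op 0.0104
  act j 1.4968177370093587
```

Mz starts to climb at about 1.43, so the key has met its stop. I'll turn a little further, release and check by eye.

```bash
python3 - <<'E'
from h import *
import pickle
K=np.array([.6203,-.1857])
o=lambda j: down(TB-j+np.pi)
for j in (1.53,1.56):
    move_to([*K,.118],o(j)); pause(.15); s=st("j%.2f"%j)
    if abs(s["moment"][2])>.8: break
set_gripper(.05); st("open")
p=read_state()["ee_pos"]; move_linear([p[0],p[1],.22],.15)
move_to([*ben(.115,0),.27],down(TB+np.pi)); pause(.2); s=snap("k3"); pickle.dump(s,open("k3.pkl","wb"))
snap("top3","top"); snap("sc3","scene")
st()
t=cv2.imread('pics/k3.png');cv2.imwrite('pics/k3c.png',cv2.resize(t[180:330,205:355],None,fx=4,fy=4,interpolation=cv2.INTER_CUBIC))
t=cv2.imread('pics/sc3.png');cv2.imwrite('pics/sc3c.png',cv2.resize(t[95:345,120:400],None,fx=2.4,fy=2.4,interpolation=cv2.INTER_CUBIC))
E
```

```text
j1.53 t=34.05 pos [ 0.6206 -0.1851  0.1181] F [3.4 5.7 1.1] M [ 1.55 -0.8   0.27] op 0.0108
j1.56 t=34.45 pos [ 0.6207 -0.1851  0.1181] F [1.7 6.2 0.8] M [ 1.55 -0.92  0.45] op 0.0108
open t=35.22 pos [ 0.6203 -0.1857  0.118 ] F [-0.5  1.2 -1.2] M [-0.05 -0.06 -0.02] op 0.0497
 t=37.81 pos [ 0.5852 -0.1916  0.2699] F [-0.7  0.8  0.3] M [ 0.07 -0.17  0.01] op 0.0498
```

View pics/k3c.png

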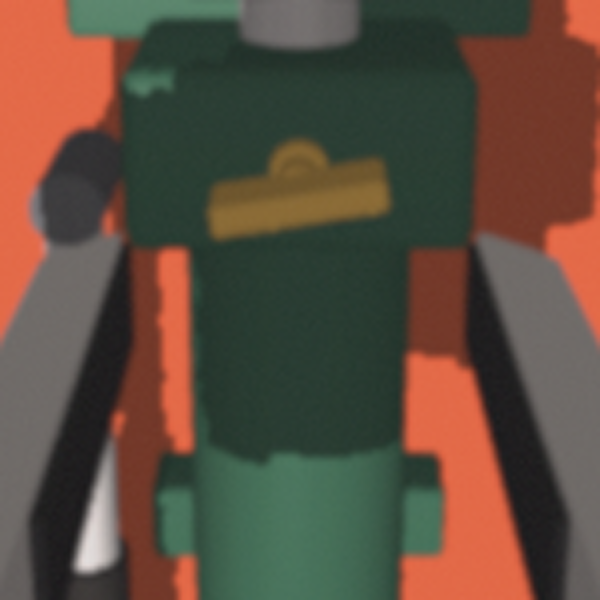

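View pics/sc3c.png

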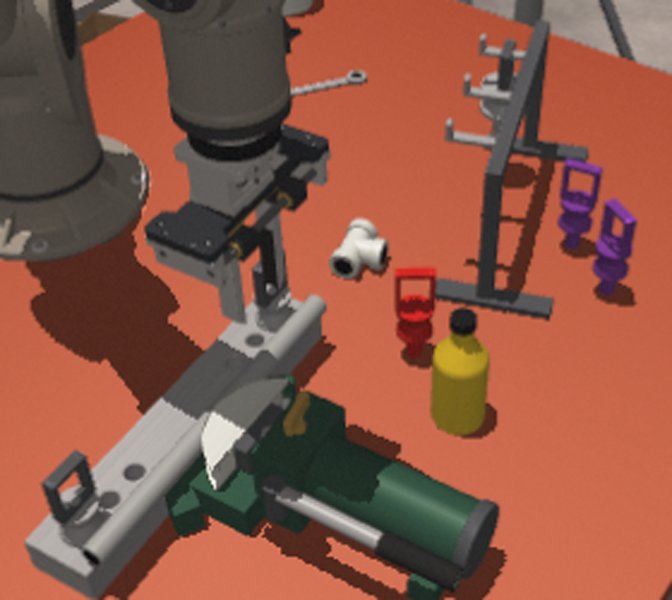

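View pics/k3.png

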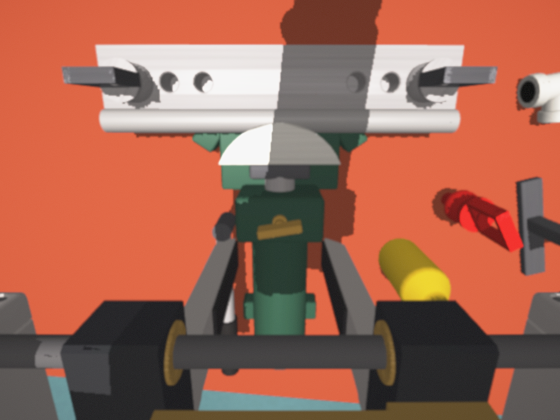

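```bash
python3 - <<'E'
from h import *
import pickle
c=cam("wrist",pickle.load(open("k3.pkl","rb")))
for e in ([(213,239),(389,213)],[(208,208),(387,183)]):
    k=pix2z(c,crop(e,4,(205,180)),.144); d=k[0]-k[1]
    print(np.linalg.norm(d), "joint",TB-np.arctan2(d[1],d[0]))
# predicted corner pixels for j=1.4
a=TB-1.4;K=np.array([.6195,-.1870])
P=[[*(K+rz(a)@np.array([x,y])),.144] for x in(-.023,.023) for y in (-.0045,.0045)]
print((proj(c,P)-[205,180]+.5)*4-.5)
E
python3 -c "
import cv2
t=cv2.imread('pics/k3.png');cv2.imwrite('pics/k3d.png',cv2.resize(t[60:130,50:510],None,fx=1.7,fy=1.7))
a=cv2.imread('pics/k3.png')
import numpy as np
cv2.imwrite('pics/k3d.png',np.r_[cv2.resize(a[55:115,60:160],None,fx=5,fy=5,interpolation=2),cv2.resize(a[55:115,405:505],None,fx=5,fy=5,interpolation=2)])"
```

```text
0.04502053383786139 joint 1.4137612203461603
0.04540006517936093 joint 1.423275602346608
[[389.3560495  178.43880973]
 [394.73590819 211.62399633]
 [208.55824791 207.75687683]
 [215.29089901 240.49255653]]
```

View pics/k3d.png

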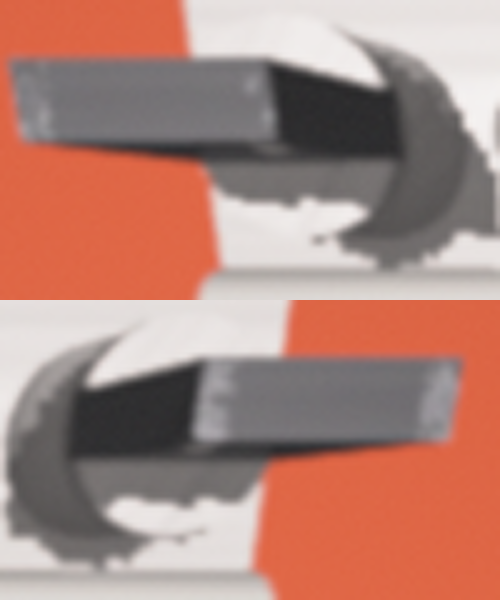

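View pics/top3.png

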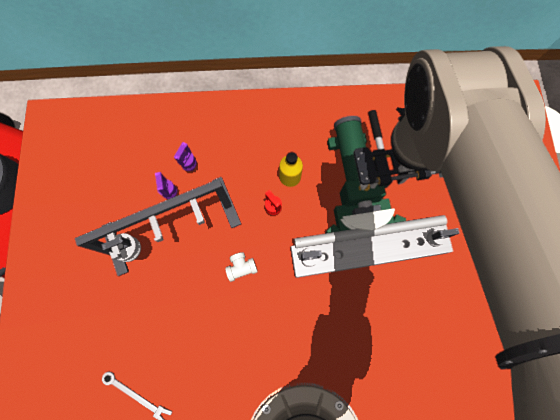

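```bash
python3 - <<'E'
from h import *
import pickle
c=cam("wrist",pickle.load(open("k3.pkl","rb")))
for z in (.141,.146): print(z,proj(c,[[*ben(0,-.17),z],[*ben(0,.17),z]]),"seen (88.2,74.8),(470.9,74.8)")
E
```

```text
0.141 [[ 87.69352971  73.17077555]
 [470.54227593  73.10452013]] seen (88.2,74.8),(470.9,74.8)
0.146 [[ 84.45202276  72.56041592]
 [473.77817495  72.49305361]] seen (88.2,74.8),(470.9,74.8)
```

The stirrup tops match the 141 mm fully-home height, within about 1 mm, so I'm handing in.

```bash
python3 - <<'E'
from plant import *
print(hand_in())
E
```

```text
the job is handed in; nothing more can be done
None
```

I put both small roller pins in the outermost bores, closed the release valve, and handed the job in at about 38 s of the 72 s allowed. The hand-in gives no verdict.

- **Pins:** The pin from the right hook went into bore_left and the one from the middle hook into bore_right. The tool stopped on contact at z = 0.1013 and 0.1015 m, against 0.102 m expected. In the last wrist picture both stirrup tops are at the fully-home height of 141 mm, to about 1 mm up and down. That picture leaves a small unexplained offset of 1.6 px along the jack.
- **Valve:** I turned the key clockwise until the resisting moment rose to 0.45 N m. Afterwards the picture gives 1.41 to 1.42 rad, which matches the 1.4 rad stop within measuring error.
- **Everything else:** The large pin still hangs. The oil bottle, the tee and the purple and red look-alikes stand where they did in the first picture, judged by eye. The gripper ended open and clear of everything.

The wrist and top cameras agreed to about 1 to 2 mm on the bender and rack positions. No check failed.

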